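# Lay a bearing shaft in its greasing cradle

## Robot

A 7-joint arm with a two-finger parallel gripper is mounted at the origin on the work surface. World frame = base frame: x ahead of the robot, y to its left, z up, the work surface at z = 0. Lengths are in m, angles in degrees, forces in N, time in s.
With the tool pointing down it reaches from about 0.425 to 0.875 m from the base axis. Payload 9.9 kg.
Tool frame: the origin (TCP) lies midway between the tips of the shut fingers; the grasp point (between the pads) lies 19 mm behind it; y points along the fingers, x is the direction in which the jaws open and shut, and the axes are right-handed (so a half turn about y gives the same grasp; the last joint's range is limited). The gripper opens to 85 mm and grips with 20 to 120 N. Pads are 22 mm wide; open, the fingers measure 114 mm over their backs; the gripper's body (76 mm by 85 mm) begins 54 mm behind the grasp point. The pads swing forward as they close: fully open they stand 13 mm farther back than shut.
Start: joints at [63.266, 32.985, 1.427, 82.34, -0.859, 64.687, -3.237], TCP at [0.252, -0.626, 0.231] pointing down, gripper open.
Joint ranges: [-157.87, 157.87], [-19.46, 123.44], [-87.15, 90], [11.01, 140.99], [-62.26, 242.26], [9.8, 113.94], [-161.44, 161.44]. Speed limits (degrees/s): [127.2, 127.2, 172.46, 172.46, 180, 180, 180].

## Interface

Orientations are given as [roll, pitch, yaw] about the fixed x, y, z axes, in that order (R = Rz(yaw) Ry(pitch) Rx(roll)).
In Python, from cell import manip, cams gives the robot as it stands. The module is installed in compiled form; this text tells all that it offers.
- The arm moves only by the shell command python3 -m crank 'ROWS' [FORCE]. ROWS is JSON, a list that holds one entry, the list of rows, each a list of 5 numbers: the finger opening in mm, from 0 to 85.4, then the shift along the tool's x, y, z in mm, then the turn about the tool's y in rad. A call has 1 to 12 rows; each row is the pose to reach, as a shift and turn from the pose measured when the call began, along the tool's axes at that moment; what a row does not reach only later rows make up. A row lasts 1/12 s, in which the tool goes at most 41.7 mm and 7.16 degrees, less where a joint would pass 70% of its speed; a pose out of reach is approached as far as the arm can. A call with a gripper value outside its range is refused whole. The fingers move at their own pace and stop on an object; FORCE is the grip in N (left out, the last holds). Time passes only in rows, so rows that repeat a pose let the fingers close. It gives the time, the measured TCP pose, the force and the opening at its end, in the units of the state.
- manip.get_obs(): the state, without advancing time (a new reading comes with each control period).
- cams.grab_frame(name): name is "side" or "top"; returns the picture (480x640x3 uint8, red, green, blue); there is no depth.
- cams.camera_model(name): a dict with "fx", "fy", "cx", "cy" (pixels), "D" ([k1, k2, p1, p2, k3] as OpenCV has them; the pictures are not rectified), "extrinsics" (4x4, takes a point from camera to world coordinates). Camera axes: x right, y down, z forward; pixel columns grow to the right and rows downward; lengths in m; the calibration is good to about 2 mm. A picture is of the moment at which its call begins. camera_model takes no time and is no camera call.
- manip.hand_in(): hands the job in, once; it reports no verdict.
Trained networks look in the newest picture that a camera, given by its name, has taken for a name from the list of things; names that differ only in an ending like _2 or _b are one class to them, and where a whole thing is asked for, a point or a joint stands for the part that bears it (a point fixed in the world has none). Each returns a list of dicts, best first, with "p" (0 to 1); they miss things now and then, are a little off and sometimes report something else, mostly with a low value. They report only what shows in the picture. A call takes as long as a camera call. They do not tell look-alikes from the thing itself.
- cams.regions_of(camera, name): "pixels" (480x640 bool, what is visible of it) and "uv" ([column, row] in pixels, amid what is visible of it).
- cams.mark_of(camera, name): "uv" ([column, row] in pixels: a listed point, or the origin of a listed thing).
The state is a dict: "time": time; "q": joint angles; "joint_velocities": joint speeds; "tau": joint torques, N m; "eef_pos": TCP position; "ee_rot": TCP orientation; "wrist_force": force on the tool from outside, world axes, zero at the start; "ft_torque": the same for the moment, N m; "gripper_width": finger opening in m.
Only numpy, scipy, OpenCV 4.12 (cv2) and the standard library are available. Lean on these libraries where they do the work, as an engineer would, in place of code of your own. Each camera call takes 0.05 s, during which the arm holds its last target.

## Task

The steel key stock bar has been left lying across the blue V cradle: put it away flat in the red tray. Then take the stub shaft that stands on its new bearing and lay it gently, without dropping it, on its side in both V saddles, with the bearing hanging about midway in the gap between the black grease block and the saddle beside it, touching neither, and the plain end pointing away from the block. Leave the screwdriver, the two brass nuts and the grease tin where they are.

Things in the scene. Friction and masses are not known exactly. Their poses are not given: they have to be found in the camera images.
- cradle: Blue steel cradle fixed to the bench, black grease block at its -x end. Origin: underside (bench level), midway between its two V saddles; x runs along the shaft's place, from block to free end, z up. Base plate 80 mm wide, 12 thick, x -120 to 85. Saddles centred at x = -25 and +25, each 18 thick along x, 68 wide, flat horn tops at z = 70.
- cradle_seat (a point): Point midway between the saddles on the axis of a 20 mm shaft lying in the Vs: 62 mm above the cradle's underside (y = 0). The V notches are 90 degrees, 44 mm wide at the top, their bottoms at z = 48. Axes as the cradle's. Beyond the second saddle (x over 34) it is open down to the base plate, room for fingers.
- block_face (a point): Centre of the black cast grease block's face that looks at the saddles, at x = -77, z = 62 in the cradle's frame. The block is 40 mm along x (-117 to -77), 60 wide, its top at z = 85, with a brass fitting on top up to z = 101. The gap to the first saddle is 43 mm.
- shaft: Bright steel stub shaft, 20 mm diameter, 160 long, with a chrome ball bearing (47 outside, 14 wide) on its lower end; about 0.5 kg, centre of mass 65 mm from the bearing end. Starts upright, standing on the bearing. Origin: centre of the bearing's outer end face; z runs along the shaft to the plain end. Well laid, the origin is near x = -63 in the cradle's frame.
- shaft_end (a point): Centre of the shaft's plain end face, 160 mm along the shaft's z from the bearing end
- key_bar: Dark steel square key stock bar, 120 x 16 x 16 mm, 0.24 kg, long axis x, origin at its centre. It starts lying on the horn tops of the saddle farther from the black block, across the cradle.
- tray: Red open parts tray fixed to the bench, outside 200 (x) x 110 (y) x 30 mm (z), walls and floor 5 mm. Origin: centre of the underside.
- screwdriver: Screwdriver with green handle lying on the bench; not to be disturbed
- nut_a: Brass thumb nut, 24 mm diameter, 14 mm high, on the bench; not to be disturbed
- nut_b: The other brass thumb nut, the same; not to be disturbed
- grease_tin: Yellow grease tin, 64 mm diameter, 50 mm high, upright on the bench; not to be disturbed
Not all that is in view belongs to the job. What is meant by the key_bar is not pink, and is the smaller of those in its own colour. There is more than one size of the shaft; the one meant has the size given above.

How it is judged (in metres and radians):
On the way, in this order (a step that is already met when the one before it is completed fails the run):
1. the key bar lies flat in the tray, released (x of key_bar in the frame of tray between -0.06 and 0.06 m and y of key_bar in the frame of tray between -0.045 and 0.045 m and z of key_bar in the frame of tray between 0.006 and 0.019 m and linear speed of key_bar below 0.02 m/s and angular speed of key_bar below 0.3 rad/s and contact force between key_bar and the fingers below 0.1 N), for 0.2 s.
2. the shaft lies in both V saddles, bearing in the gap by the black block, released (x of shaft in the frame of cradle between -0.075 and -0.051 m and y of shaft in the frame of cradle between -0.005 and 0.005 m and z of shaft in the frame of cradle between 0.057 and 0.067 m and y of shaft_end in the frame of cradle between -0.005 and 0.005 m and z of shaft_end in the frame of cradle between 0.057 and 0.067 m and x of shaft_end in the frame of cradle above 0.07 m and linear speed of shaft below 0.02 m/s and angular speed of shaft below 0.3 rad/s and contact force between shaft and the fingers below 0.1 N), for 0.2 s.
At the end, for the whole second after the job is handed in: Key bar released, flat in the red tray (centre under 19 mm above its underside). Shaft released, still, in both Vs: both axis ends within 5 mm of the centre line and of 62 mm height, plain end away from the block, bearing face within 12 mm of x = -63 mm in the cradle's frame (all of step 1 and all of step 2); the robot touches nothing.
It fails at once if the shaft is dropped or knocked over (moving at over 0.5 m/s while not held: a fall of some 13 mm) (linear speed of shaft above 0.5 m/s and contact force between shaft and the fingers below 0.1 N).
It fails at once if the shaft is knocked hard against the cradle (over 80 N) (contact force between shaft and cradle above 80 N).
It fails at once if the screwdriver is moved by over 30 mm (distance of screwdriver from where it was at the start of the episode above 0.03 m).
It fails at once if the grease tin is moved by over 30 mm (distance of grease_tin from where it was at the start of the episode above 0.03 m).
It fails at once if a brass nut is moved by over 30 mm (distance of any of nut_a, nut_b from where it was at the start of the episode above 0.03 m).
It also fails if it takes over 64 s, if anything falls off the work surface, if the arm or the gripper's body presses on something with over 40 N, if the wrist force passes 120 N, or if a joint passes its speed limit or range.

## Working session

There is one attempt and no reset: what is moved stays moved. The work goes in short steps, Python scripts to look and compute and a shell command to move; the robot and the scene stay as the last step left them, time stands still between calls to the robot, and variables do not carry over. Pictures are saved under pics/ and viewed, and the job is handed in when it is done.

```bash
mkdir -p pics; ls; python3 - <<'E'
from cell import manip,cams
import cv2,numpy as np
o=manip.get_obs();print({k:np.round(v,3).tolist() for k,v in o.items()})
for n in("side","top"):
    f=cams.grab_frame(n);cv2.imwrite(f"pics/{n}0.png",f[:,:,::-1])
    m=cams.camera_model(n);print(n,{k:np.round(v,4).tolist() for k,v in m.items()})
    for t in["cradle","shaft","key_bar","tray","screwdriver","nut_a","grease_tin"]:
        for r in cams.regions_of(n,t): print(n,t,round(r["p"],2),np.round(r["uv"]),r["pixels"].sum())
    for t in["cradle","cradle_seat","block_face","shaft","shaft_end","key_bar","tray"]:
        for r in cams.mark_of(n,t): print(n,"mark",t,round(r["p"],2),np.round(r["uv"],1))
E
```

```text
pics
{'time': 0.0, 'q': [63.265, 33.032, 1.423, 82.388, -0.86, 64.686, -3.236], 'joint_velocities': [0.032, 0.032, 0.034, 0.007, -0.018, -0.104, 0.047], 'tau': [0.0, -76.577, 2.25, -28.597, 0.015, 0.012, -0.0], 'eef_pos': [0.252, -0.626, 0.23], 'ee_rot': [-90.004, 0.095, -68.063], 'wrist_force': [-0.027, -0.697, -0.608], 'ft_torque': [-0.0, -0.01, -0.017], 'gripper_width': 0.085}
side {'fx': 440.3916, 'fy': 440.3916, 'cx': 316.9637, 'cy': 241.922, 'D': [-0.0282, 0.0, 0.0, 0.0, 0.0], 'extrinsics': [[0.9915, -0.0922, 0.0917, 0.4685], [-0.1295, -0.6308, 0.765, -0.772], [-0.0127, -0.7704, -0.6374, 0.754], [0.0, 0.0, 0.0, 1.0]]}
side cradle 0.97 [301. 240.] 2114
side shaft 0.82 [257. 334.] 1613
side shaft 0.71 [326. 307.] 737
side shaft 0.56 [265. 276.] 1170
side shaft 0.15 [327. 400.] 6922
side key_bar 0.84 [220. 237.] 667
side key_bar 0.57 [283. 216.] 302
side key_bar 0.54 [308. 198.] 237
side tray 0.81 [326. 402.] 6954
side screwdriver 0.66 [399. 310.] 93
side screwdriver 0.63 [396. 263.] 367
side screwdriver 0.51 [328. 307.] 764
side nut_a 0.23 [260. 183.] 384
side grease_tin 0.58 [26
[... 802 characters left out ...]
 key_bar 0.9 [190. 255.] 465
top key_bar 0.72 [257. 368.] 783
top key_bar 0.67 [261. 286.] 350
top tray 0.67 [484. 266.] 4333
top screwdriver 0.64 [330. 181.] 555
top screwdriver 0.2 [483. 267.] 4341
top nut_a 0.39 [423. 183.] 107
top grease_tin 0.93 [164. 314.] 685
top mark cradle 0.8 [274.8 285.5]
top mark cradle_seat 0.56 [269.3 281.1]
top mark block_face 0.64 [305.3 268.7]
top mark shaft 0.96 [372.1 306.9]
top mark shaft 0.76 [395.9 260.6]
top mark shaft_end 0.87 [381.4 299.5]
top mark shaft_end 0.78 [408.4 250.1]
top mark shaft_end 0.56 [448.5 311.6]
top mark key_bar 0.87 [259.2 367.6]
top mark key_bar 0.8 [260.8 287.5]
top mark key_bar 0.59 [192.  255.6]
top mark tray 0.6 [482.3 268.3]
```

View pics/side0.png

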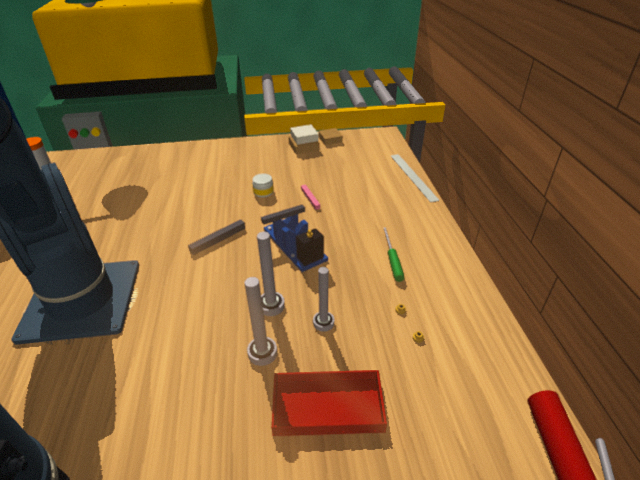

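View pics/top0.png

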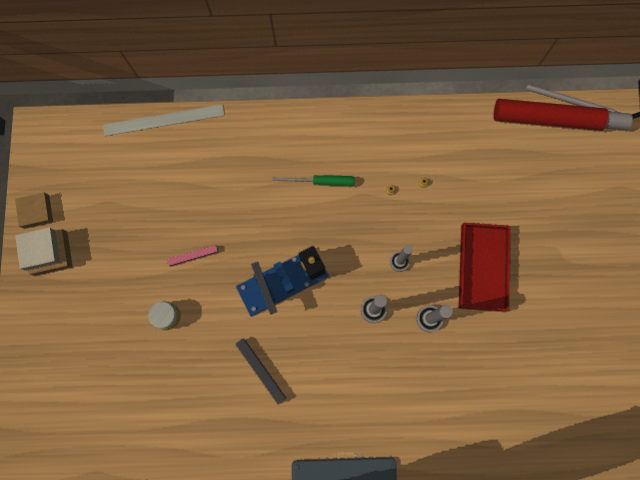

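```bash
python3 - <<'E'
import cv2
a=cv2.imread("pics/side0.png");b=cv2.imread("pics/top0.png")
cv2.imwrite("pics/s_crop.png",cv2.resize(a[170:370,180:420],None,fx=3,fy=3,interpolation=2))
cv2.imwrite("pics/t_crop.png",cv2.resize(b[200:400,170:470],None,fx=2.6,fy=2.6,interpolation=2))
E
```

```text
(no output)
```

View pics/s_crop.png

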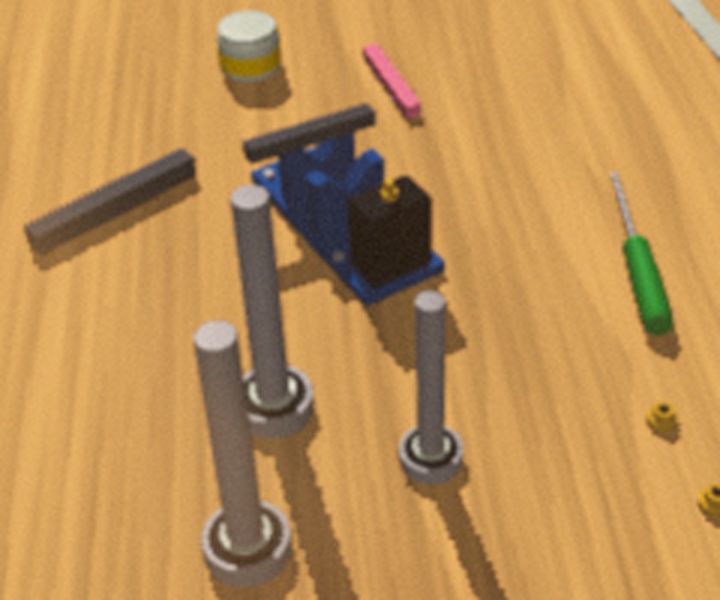

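View pics/t_crop.png

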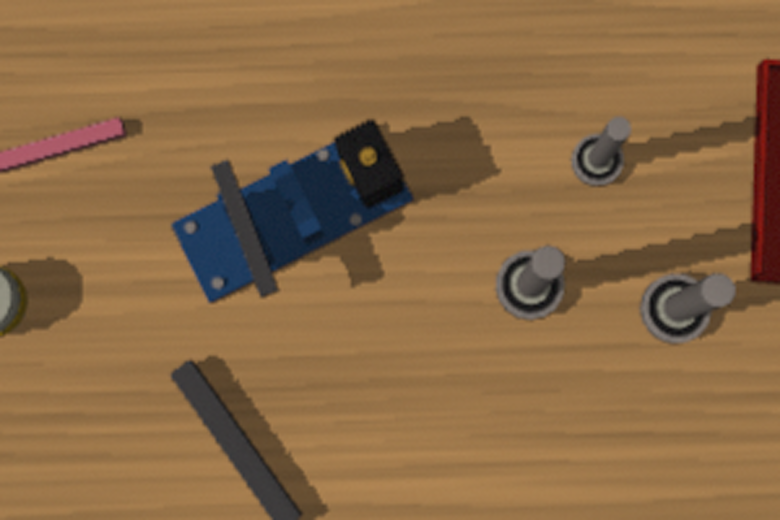

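The side view shows the dark bar across the cradle at (283,216), plus a larger dark bar on the bench at (220,237) and a pink one at (311,197). The bar on the cradle is the smaller dark one, so it fits. There are three shafts, at side (262,352), (270,303) and (324,322), so I need to measure their sizes.

```bash
cat > h.py <<'E'
from cell import manip,cams
import cv2,numpy as np
from scipy.optimize import least_squares
from scipy.spatial.transform import Rotation as Ro
def cm(n):
    m=cams.camera_model(n);K=np.array([[m["fx"],0,m["cx"]],[0,m["fy"],m["cy"]],[0,0,1]]);return K,np.array(m["D"],float),np.array(m["extrinsics"])
M={n:cm(n) for n in("side","top")}
def proj(n,P):
    K,D,E=M[n];W=np.linalg.inv(E);return cv2.projectPoints(np.atleast_2d(np.array(P,float)),cv2.Rodrigues(W[:3,:3])[0],W[:3,3],K,D)[0][:,0]
def ray(n,uv):
    K,D,E=M[n];p=cv2.undistortPoints(np.array([[uv]],float),K,D)[0,0];return E[:3,3],E[:3,:3]@np.array([p[0],p[1],1])
def onz(n,uv,z):
    o,d=ray(n,uv);return o+d*(z-o[2])/d[2]
def tri(us,ut):
    f=lambda X:np.r_[proj("side",X)[0]-us,proj("top",X)[0]-ut]
    r=least_squares(f,onz("top",ut,0.05));return r.x,np.abs(r.fun).max()
E
python3 - <<'E'
from h import *
# ends (hand read from pictures): side ends and top ends
S={"B(left-near)":((217,337),(262,542),(718,291),(677,308)),"A":((251,198),(275,400),(547,263),(531,284)),"C":((430,301),(431,453),(617,131),(598,160))}
for k,(e1,b1,e2,b2) in S.items():
    s=lambda p:np.array(p)/3+[180,170]; t=lambda p:np.array(p)/2.6+[170,200]
    print(k,"end",*tri(s(e1),t(e2)),"base14",onz("side",s(b1),.014),onz("top",t(b2),.014))
for n in("side","top"):
    for r in cams.regions_of(n,"shaft")[:3]:
        ys,xs=np.nonzero(r["pixels"]);print(n,r["uv"],xs.min(),xs.max(),ys.min(),ys.max())
for u in[(241,340),(284,402),]: print(onz("top",u,.01))
c=lambda p:np.array(p)/2.6+[170,200]
print("bar",onz("top",c((222,165)),.086),onz("top",c((267,292)),.086))
print("long bar len",np.linalg.norm(onz("top",(241,340),.02)-onz("top",(284,402),.02)))
print("tray",onz("side",(325.2,405.8),0),onz("top",(482.3,268.3),0))
for p in[(462,223),(511,225),(508,311),(459,308)]:print(onz("top",p,.03))
E
```

```text
B(left-near) end [ 0.41864796 -0.20903751  0.20611841] 0.9829748260570454 base14 [ 0.43000748 -0.21377926  0.014     ] [ 0.41759264 -0.21007554  0.014     ]
A end [ 0.44337382 -0.08039025  0.20555552] 0.7307464436216833 base14 [ 0.44546043 -0.08505628  0.014     ] [ 0.44261754 -0.08203757  0.014     ]
C end [ 0.55356345 -0.14601693  0.15808717] 0.9616996580460864 base14 [ 0.55461678 -0.15251395  0.014     ] [ 0.55226333 -0.14729381  0.014     ]
side [257.1, 333.9] 245 278 277 365
side [326.2, 306.9] 313 333 268 330
side [265.1, 275.8] 257 283 231 315
top [373.4, 308.0] 361 386 296 322
top [399.3, 257.4] 390 412 245 271
top [431.8, 317.9] 416 452 305 332
[0.38164177 0.22613849 0.01      ]
[0.2409443  0.12953707 0.01      ]
bar [0.5456627 0.182409  0.086    ] [0.4363866 0.1451929 0.086    ]
long bar len 0.16940366004301854
tray [ 0.53038383 -0.3426947   0.        ] [ 0.53254051 -0.34220855  0.        ]
[ 0.63667881 -0.29528902  0.03      ]
[ 0.62836442 -0.40948244  0.03      ]
[ 0.42812669 -0.38481061  0.03      ]
[ 0.43827621 -0.27395394  0.03      ]
```

Shaft C (side (324,322), top (399,261)) measures about 158 mm. The other two are about 206 mm, so C is the one meant. The bar on the cradle spans about 118 mm against 169 mm for the one on the bench. Next I confirm with an enlarged crop and fit the cradle pose.

```bash
python3 - <<'E'
import cv2
a=cv2.imread("pics/side0.png");b=cv2.imread("pics/top0.png")
A=cv2.resize(a[190:285,250:335],None,fx=6,fy=6,interpolation=2)
B=cv2.resize(b[235:325,230:335],None,fx=7,fy=7,interpolation=2)
cv2.imwrite("pics/s_c2.png",A);
cv2.imwrite("pics/t_c2.png",B[:, :800])
E
```

```text
(no output)
```

View pics/s_c2.png

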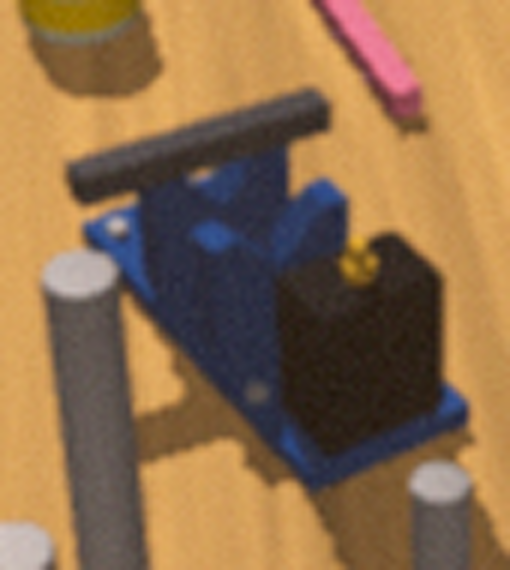

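View pics/t_c2.png

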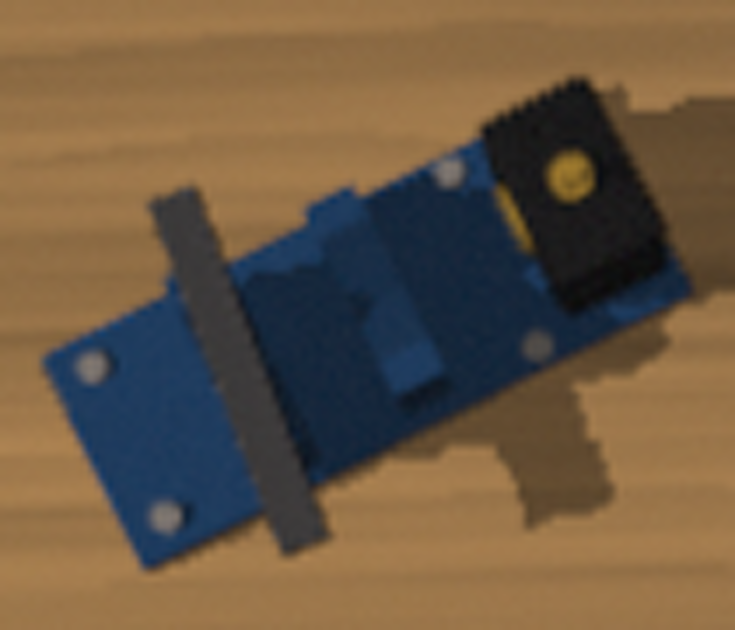

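```bash
cat > fit.py <<'E'
from h import *
T=[((148,570),(85,40,12)),((43,358),(85,-40,12)),((693,290),(-120,40,12)),((483,130),(-77,-30,85)),((582,76),(-117,-30,85)),((668,238),(-117,30,85)),((310,210),(-16,-34,70)),((350,187),(-34,-34,70)),((398,398),(-16,34,70)),((445,375),(-34,34,70))]
S=[((318,474),(-120,40,12)),((466,400),(-120,-40,12)),((84,225),(85,40,12)),((277,275),(-77,30,85)),((385,234),(-77,-30,85)),((442,270),(-117,-30,85))]
tu=np.array([t[0] for t in T])/7+[230,235]-0.4;tp=np.array([t[1] for t in T])/1e3
su=np.array([t[0] for t in S])/6+[250,190]-0.4;sp=np.array([t[1] for t in S])/1e3
def W(p,P): return P@Ro.from_euler("z",p[2]).as_matrix().T+[p[0],p[1],0]
def res(p,w=(1,1)): return np.r_[w[0]*(proj("top",W(p,tp))-tu).ravel(),w[1]*(proj("side",W(p,sp))-su).ravel()]
p0=[.49,.13,np.deg2rad(115)]
for w in((1,1),(1,0),(0,1)):
    r=least_squares(res,p0,args=(w,),loss="soft_l1");p=r.x;print(p[:2],np.rad2deg(p[2]),np.abs(r.fun).max(),np.round(r.fun,1) if w==(1,1) else "")
    if w==(1,1):
        np.save("cradle.npy",p);print("block_face",W(p,np.array([[-.077,0,.062]])),"origin target",W(p,np.array([[-.063,0,.062]])))
# bar
b=lambda u:np.array(u)/7+[230,235]-.4
for u in((150,203),(197,188),(330,540),(285,556)):print(onz("top",b(u),.086))
# side bar ends, top edge
# tray fit
tt=[((462,223),(.1,.055)),((511,225),(.1,-.055)),((508,311),(-.1,-.055)),((459,308),(-.1,.055))]
E
python3 fit.py
python3 - <<'E'
import cv2
a=cv2.imread("pics/side0.png");b=cv2.imread("pics/top0.png")
cv2.imwrite("pics/tray.png",cv2.resize(b[215:320,445:525],None,fx=5,fy=5,interpolation=2))
cv2.imwrite("pics/trays.png",cv2.resize(a[360:445,260:400],None,fx=5,fy=5,interpolation=2))
E
```

```text
[0.50696138 0.14532323] 115.48252644324536 1.734853517323586 [-0.7  0.6 -0.5  0.2  0.5  0.4 -1.2 -0.4  0.7 -0.8  0.6 -0.3 -1.2  0.
  0.3 -0.3 -0.3 -0.   0.2 -0.4 -1.7  0.6  0.6  1.  -1.3 -0.2 -1.7  0.1
  1.1 -1.4  0.5  0.9]
block_face [[0.54008953 0.07581406 0.062     ]] origin target [[0.53406623 0.08845209 0.062     ]]
[0.50683445 0.14508199] 115.31516732727735 1.0020390006918092 
[0.50763497 0.1464488 ] 115.89183487801074 1.8573883335577648 
[0.54564407 0.19208265 0.086     ]
[0.55001669 0.17714502 0.086     ]
[0.43735412 0.13633133 0.086     ]
[0.43279447 0.15042571 0.086     ]
```

View pics/tray.png

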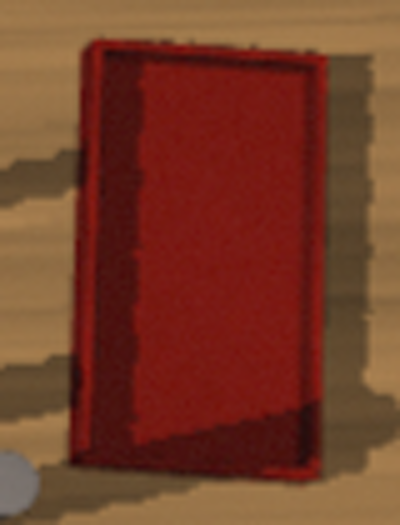

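View pics/trays.png

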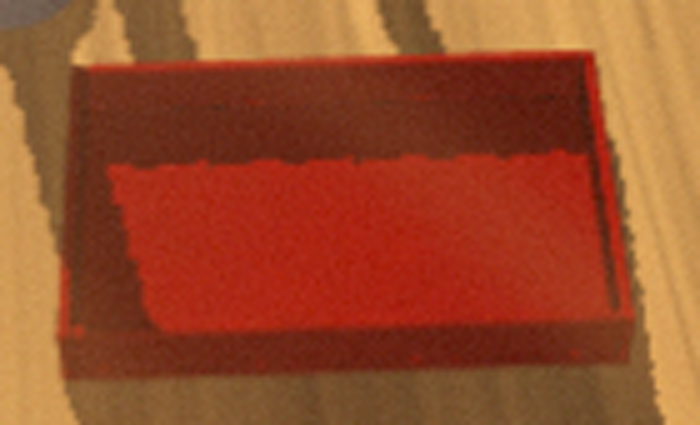

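```bash
cat >> h.py <<'E'
def rel(P,yaw=None):
    o=manip.get_obs();R=Ro.from_euler("xyz",o["ee_rot"],degrees=True).as_matrix()
    d=R.T@(np.array(P)-o["eef_pos"])*1e3
    cy=np.degrees(np.arctan2(R[1,0],R[0,0]));t=0 if yaw is None else -((yaw-cy+180)%360-180)
    print("rel mm",np.round(d,1),"turn",round(np.deg2rad(t),4),"len",round(np.linalg.norm(d)),"yaw",round(cy,2),"t",o["time"])
E
python3 - <<'E'
from h import *
rel((.50,-.36,.27),-68)
rel((.53,-.1,.27),-70)
for n,u in(("sd",(313,180)),("sd2",(355,181)),("na",(390,190)),("nb",(424,182)),("pink",(192,256)),("tin",(164,314))): print(n,onz("top",u,.015))
# bar check in side picture: ends of the top edges
p=np.load("cradle.npy");c=np.array([.4915,.164,.078]);R=Ro.from_euler("z",20,degrees=True).as_matrix()
cs=np.array([[a*.06,b*.008,.008] for a in(-1,1) for b in(-1,1)])@R.T+c
print((proj("side",cs)-[250,190])*6); print(R.T@(np.r_[p[:2],0]))
E
```

```text
rel mm [-154.3  -38.7  329.3] turn -0.0011 len 366 yaw -68.06 t 1.6
rel mm [-384.2  -38.7  454.3] turn 0.0338 len 596 yaw -68.06 t 1.6
sd [0.7573594  0.05159686 0.015     ]
sd2 [ 0.75169641 -0.04937858  0.015     ]
na [ 0.72660729 -0.13239528  0.015     ]
nb [ 0.74403179 -0.21503356  0.015     ]
pink [0.58009199 0.34048331 0.015     ]
tin [0.44597084 0.40310242 0.015     ]
[[ 72.1139447  180.81050081]
 [ 58.09605578 161.07939746]
 [326.55785511 102.78383297]
 [310.62697749  84.48462251]]
[ 0.52609134 -0.03683184  0.        ]
```

```bash
python3 -m crank '[[[85,-40,-20,85,0],[85,-80,-39,170,0],[85,-120,-39,250,0],[85,-154,-39,329,0],[85,-190,-39,350,0],[85,-230,-39,372,0],[85,-270,-39,394,0],[85,-310,-39,414,0],[85,-345,-39,434,0],[85,-384,-39,454,0.034],[85,-384,-39,454,0.034],[85,-384,-39,454,0.034]]]' 
python3 - <<'E'
from h import *
rel((.4915,.164,.20),-70)
rel((.4915,.164,.069),-70)
E
```

```text
time: 2.6
eef_pos: [0.4979, -0.2011, 0.2681]
ee_rot: [-90.0, -0.0, -70.0]
wrist_force: [1.3, 0.7, -0.1]
gripper_width: 0.0849
rel mm [-345.4   68.1  118.6] turn -0.0006 len 371 yaw -70.03 t 2.6
rel mm [-345.4  199.1  118.5] turn -0.0006 len 416 yaw -70.03 t 2.6
```

```bash
python3 -m crank '[[[40,-40,0,14,0],[40,-80,8,28,0],[40,-120,15,42,0],[40,-160,25,56,0],[40,-200,35,70,0],[40,-240,45,84,0],[40,-280,55,98,0],[40,-320,62,112,0],[40,-345,68,118,0],[40,-345,68,118,0],[40,-345,68,118,0],[40,-345,68,118,0]]]' 
python3 - <<'E'
from h import *
rel((.4915,.164,.069),-70)
for n in("side","top"):
    f=cams.grab_frame(n);cv2.imwrite(f"pics/{n}1.png",f[:,:,::-1])
a=cv2.imread("pics/side1.png")[130:330,200:400];b=cv2.imread("pics/top1.png")[200:360,190:350]
cv2.imwrite("pics/c1.png",np.hstack([cv2.resize(a,(400,400)),cv2.resize(b,(400,400))]))
E
```

```text
time: 3.6
eef_pos: [0.4911, 0.1629, 0.2001]
ee_rot: [-90.0, -0.1, -70.0]
wrist_force: [-0.2, -0.7, -0.0]
gripper_width: 0.04
rel mm [ -1.  131.1   0.7] turn -0.0003 len 131 yaw -70.02 t 3.6
```

View pics/c1.png

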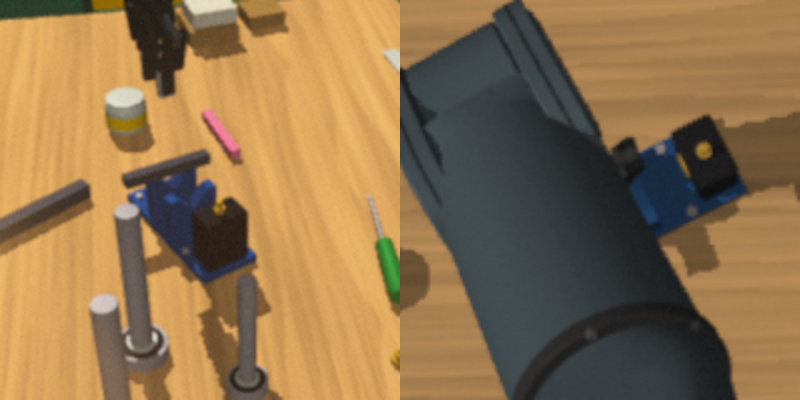

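The gripper is above the bar, which is visible in the side crop at (165,168). The fingers are over it at (160,75). I descend.

```bash
python3 -m crank '[[[40,-1,35,1,0],[40,-1,70,1,0],[40,-1,100,1,0],[40,-1,120,1,0],[40,-1,131,1,0],[40,-1,131,1,0],[40,-1,131,1,0],[10,-1,131,1,0],[10,-1,131,1,0],[10,-1,131,1,0],[10,-1,131,1,0],[10,-1,131,1,0]]]' 40
python3 - <<'E'
from h import *
for n in("side",):
    f=cams.grab_frame(n);cv2.imwrite(f"pics/{n}2.png",f[:,:,::-1])
a=cv2.imread("pics/side2.png")[170:290,220:360]
cv2.imwrite("pics/c2.png",cv2.resize(a,None,fx=5,fy=5))
rel((.4915,.164,.27),-70);rel((.5315,-.3425,.25),-96.4)
E
```

```text
time: 4.7
eef_pos: [0.4931, 0.1628, 0.0707]
ee_rot: [-89.8, -0.1, -70.2]
wrist_force: [-0.5, -0.9, 7.9]
gripper_width: 0.0146
rel mm [  -1.3 -199.3   -0.5] turn -0.0035 len 199 yaw -70.2 t 4.75
rel mm [ 488.7 -179.  -134.5] turn 0.4573 len 538 yaw -70.2 t 4.75
```

View pics/c2.png

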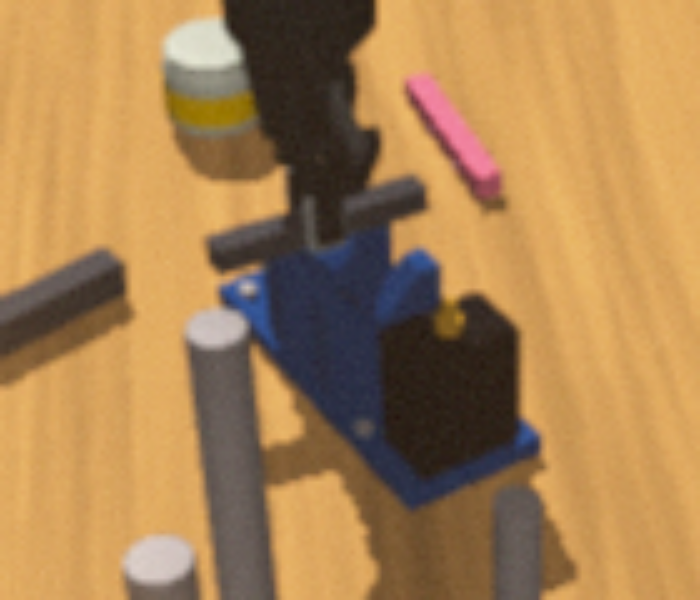

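```bash
python3 -m crank '[[[5,0,-20,0,0],[5,0,-60,0,0],[5,0,-100,0,0],[5,0,-140,0,0],[5,0,-180,0,0],[5,0,-200,0,0],[5,40,-200,-11,0.04],[5,80,-200,-22,0.08],[5,120,-200,-33,0.12],[5,160,-200,-44,0.16],[5,200,-200,-55,0.2],[5,240,-200,-66,0.24]]]' 
python3 - <<'E'
from h import *
rel((.5315,-.3425,.25),-96.4)
E
```

```text
time: 5.75
eef_pos: [0.5111, -0.0872, 0.2716]
ee_rot: [-89.8, -0.1, -84.1]
wrist_force: [1.2, 0.6, -2.4]
gripper_width: 0.0146
rel mm [256.   21.8  -6.3] turn 0.2155 len 257 yaw -84.05 t 5.75
```

```bash
python3 -m crank '[[[5,40,0,-1,0.03],[5,80,0,-2,0.07],[5,120,0,-3,0.1],[5,160,0,-4,0.13],[5,200,5,-5,0.17],[5,240,15,-6,0.2],[5,256,22,-6,0.2155],[5,256,22,-6,0.2155],[5,256,22,-6,0.2155],[5,256,22,-6,0.2155]]]' 
python3 - <<'E'
from h import *
rel((.5315,-.3425,.25),-96.4)
rel((.5315,-.3425,.008),-96.4)
for n in("side","top"):
    f=cams.grab_frame(n);cv2.imwrite(f"pics/{n}3.png",f[:,:,::-1])
a=cv2.imread("pics/side3.png")[200:480,180:460];b=cv2.imread("pics/top3.png")[180:340,400:560]
cv2.imwrite("pics/c3.png",np.hstack([cv2.resize(a,(400,400)),cv2.resize(b,(400,400))]))
E
```

```text
time: 6.58
eef_pos: [0.5319, -0.3412, 0.25]
ee_rot: [-89.7, 0.1, -96.3]
wrist_force: [-1.3, -0.7, -2.3]
gripper_width: 0.0151
rel mm [ 1.3  0.  -0.3] turn 0.0013 len 1 yaw -96.32 t 6.5833
rel mm [  1.6 242.   -1.4] turn 0.0013 len 242 yaw -96.32 t 6.5833
```

View pics/c3.png

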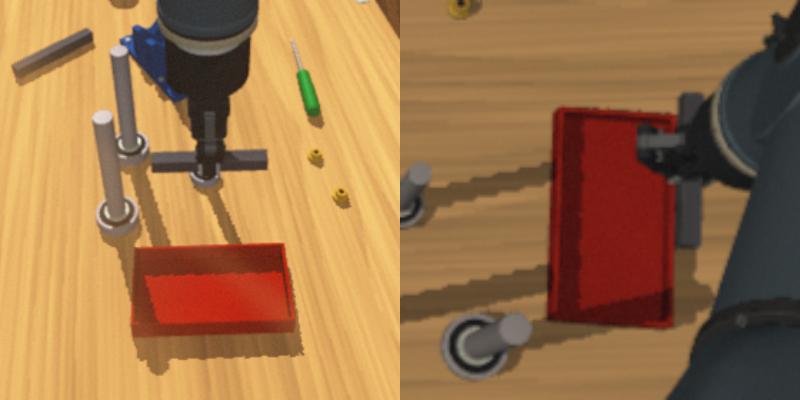

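The bar is held level and parallel to the tray, at crop (210,160) in the side view. I lower it.

```bash
python3 -m crank '[[[5,1,40,-1,0],[5,1,80,-1,0],[5,1,120,-1,0],[5,1,160,-1,0],[5,1,195,-1,0],[5,1,220,-1,0],[5,1,232,-1,0],[5,1,240,-1,0],[5,1,241,-1,0],[5,1,241,-1,0]]]' 
python3 -m crank '[[[22,0,0,0,0],[26,0,0,0,0],[30,0,0,0,0],[30,0,0,0,0],[30,0,-40,0,0],[30,0,-80,0,0],[30,0,-120,0,0],[30,0,-160,0,0],[40,0,-200,0,0],[60,0,-240,0,0],[85,0,-240,0,0]]]' 
python3 - <<'E'
from h import *
for n in("side","top"):
    f=cams.grab_frame(n);cv2.imwrite(f"pics/{n}4.png",f[:,:,::-1])
a=cv2.imread("pics/side4.png")[200:480,180:460];b=cv2.imread("pics/top4.png")[180:340,400:560]
cv2.imwrite("pics/c4.png",np.hstack([cv2.resize(a,(400,400)),cv2.resize(b,(400,400))]))
E
```

```text
time: 7.52
eef_pos: [0.5334, -0.3419, 0.0107]
ee_rot: [-89.6, 0.0, -96.2]
wrist_force: [0.2, -0.2, -2.0]
gripper_width: 0.0152
time: 8.43
eef_pos: [0.5344, -0.3438, 0.2598]
ee_rot: [-88.9, -0.3, -96.3]
wrist_force: [0.8, -1.1, 0.1]
gripper_width: 0.0631
```

View pics/c4.png

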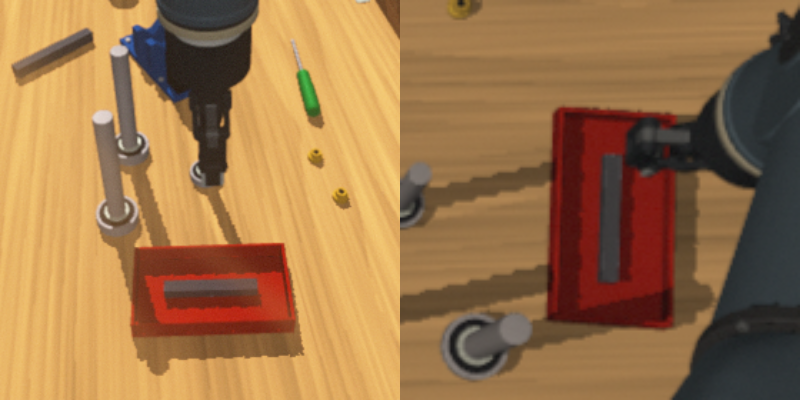

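The bar lies flat in the tray: crop (212,292) in the side view, (610,218) in the top view. Now the 160 mm shaft. Since the tool only turns about the vertical, the plan is to pinch the shaft near its top and tip it over its bearing edge on the bench, so it pivots in the pads. I then grip hard, carry it and lay it in the Vs with the fingers beyond the second saddle.

```bash
python3 - <<'E'
from h import *
rel((.5535,-.148,.25),0)
E
```

```text
rel mm [-195.4    2.7   -0.2] turn -1.6799 len 195 yaw -96.25 t 8.5333
```

```bash
python3 -m crank '[[[85,-20,0,0,-0.12],[85,-40,0,0,-0.24],[85,-60,0,0,-0.36],[85,-80,0,0,-0.48],[85,-100,0,0,-0.6],[85,-120,0,0,-0.72],[85,-140,0,0,-0.84],[85,-160,0,0,-0.96],[85,-180,0,0,-1.08],[85,-195,0,0,-1.2],[85,-195,0,0,-1.32],[85,-195,0,0,-1.44]]]'
python3 - <<'E'
from h import *
rel((.5535,-.148,.25),0)
for n in("side","top"):
    f=cams.grab_frame(n);cv2.imwrite(f"pics/{n}5.png",f[:,:,::-1])
    print(n,[(round(r["p"],2),np.round(r["uv"])) for r in cams.mark_of(n,"shaft")])
a=cv2.imread("pics/side5.png")[200:400,220:420];b=cv2.imread("pics/top5.png")[180:340,320:480]
cv2.imwrite("pics/c5.png",np.hstack([cv2.resize(a,(400,400)),cv2.resize(b,(400,400))]))
E
```

```text
time: 9.53
eef_pos: [0.553, -0.1466, 0.2512]
ee_rot: [-90.0, -0.5, -13.2]
wrist_force: [-0.9, -0.1, -0.9]
gripper_width: 0.085
rel mm [ 0.8  1.2 -1.2] turn -0.2312 len 2 yaw -13.25 t 9.5333
side [(0.8, array([261., 352.])), (0.69, array([328., 323.])), (0.65, array([271., 304.]))]
top [(0.78, array([399., 262.])), (0.7, array([372., 307.])), (0.58, array([431., 317.]))]
```

View pics/c5.png

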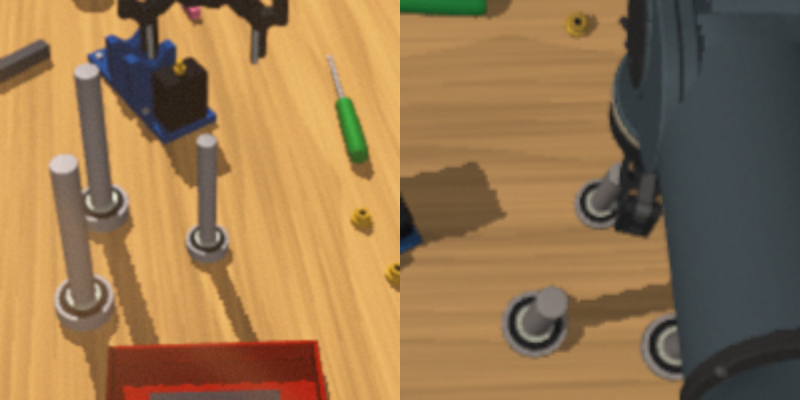

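```bash
python3 -m crank '[[[85,1,1,-1,-0.11],[85,1,1,-1,-0.22],[85,1,1,-1,-0.231],[85,1,1,-1,-0.231],[85,1,1,-1,-0.231]]]'
python3 - <<'E'
from h import *
rel((.5535,-.1475,.096),0)
E
```

```text
time: 10.15
eef_pos: [0.5536, -0.1499, 0.2504]
ee_rot: [-90.1, -0.5, -1.1]
wrist_force: [-0.7, 0.6, 0.1]
gripper_width: 0.0849
rel mm [ -1.5 154.4   2.6] turn -0.0187 len 154 yaw -1.07 t 10.15
```

```bash
python3 -m crank '[[[85,-1,35,2.5,-0.0187],[85,-1,70,2.5,-0.0187],[85,-1,105,2.5,-0.0187],[85,-1,135,2.5,-0.0187],[85,-1,150,2.5,-0.0187],[85,-1,154,2.5,-0.0187],[85,-1,154,2.5,-0.0187],[85,-1,154,2.5,-0.0187]]]' 25
python3 - <<'E'
from h import *
rel((.5535,-.1475,.096),0)
for n in("side","top"):
    f=cams.grab_frame(n);cv2.imwrite(f"pics/{n}6.png",f[:,:,::-1])
a=cv2.imread("pics/side6.png")[200:400,220:420];b=cv2.imread("pics/top6.png")[180:340,320:480]
cv2.imwrite("pics/c6.png",np.hstack([cv2.resize(a,(400,400)),cv2.resize(b,(400,400))]))
E
```

```text
time: 10.82
eef_pos: [0.5546, -0.1476, 0.0973]
ee_rot: [-90.1, -0.6, -0.1]
wrist_force: [-0.0, 0.2, 1.0]
gripper_width: 0.0851
rel mm [-1.1  1.3  0.1] turn -0.0014 len 2 yaw -0.08 t 10.8167
```

View pics/c6.png

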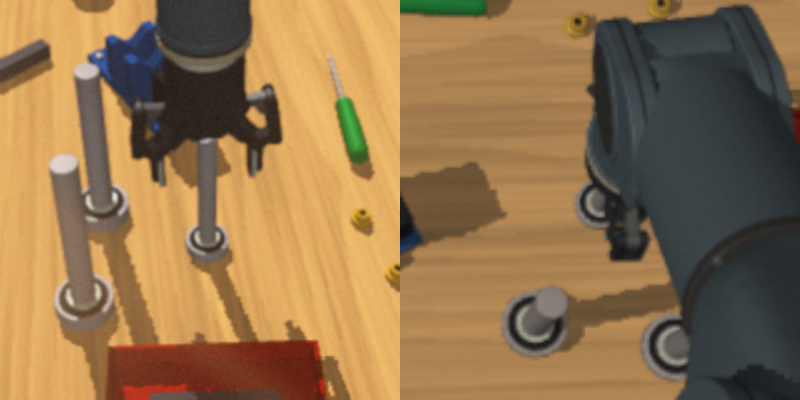

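The shaft is centred between the fingers (tips at crop (157,180) and (255,170), shaft at (206,150)). I close gently.

```bash
python3 -m crank '[[[60,0,0,0,0],[45,0,0,0,0],[35,0,0,0,0],[30,0,0,0,0],[26,0,0,0,0],[22,0,0,0,0],[18,0,0,0,0],[15,0,0,0,0],[15,0,0,0,0],[15,0,0,0,0],[15,0,0,0,0]]]' 25
python3 - <<'E'
from h import *
for n in("side",):
    f=cams.grab_frame(n);cv2.imwrite(f"pics/{n}7.png",f[:,:,::-1])
a=cv2.imread("pics/side7.png")[240:360,260:400]
cv2.imwrite("pics/c7.png",cv2.resize(a,None,fx=5,fy=5))
E
```

```text
time: 11.83
eef_pos: [0.5549, -0.1478, 0.098]
ee_rot: [-90.2, -0.6, -0.1]
wrist_force: [-1.7, -0.4, 4.5]
gripper_width: 0.0192
```

View pics/c7.png

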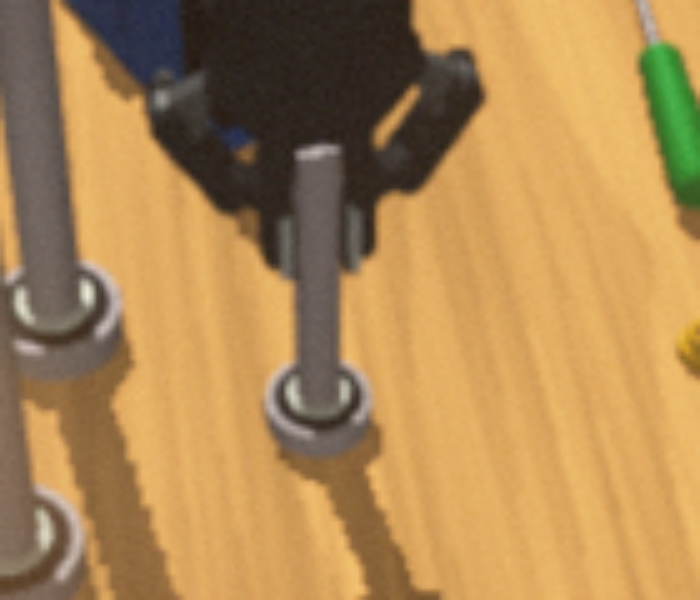

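```bash
python3 -m crank '[[[15,0,-1,5,0],[15,0,-1.5,10,0],[15,0,-2,16,0],[15,0,-2,23,0],[15,0,-2,30,0],[15,0,-1,37,0],[15,0,0,45,0],[15,0,1.5,53,0],[15,0,4,61,0],[15,0,4,61,0]]]' 25
python3 - <<'E'
from h import *
for n in("side",):
    f=cams.grab_frame(n);cv2.imwrite(f"pics/{n}8.png",f[:,:,::-1])
a=cv2.imread("pics/side8.png")[240:360,260:400]
cv2.imwrite("pics/c8.png",cv2.resize(a,None,fx=5,fy=5))
E
```

```text
time: 12.72
eef_pos: [0.556, -0.0854, 0.096]
ee_rot: [-90.2, -0.8, 0.0]
wrist_force: [-4.2, -2.3, 18.3]
gripper_width: 0.0194
```

View pics/c8.png

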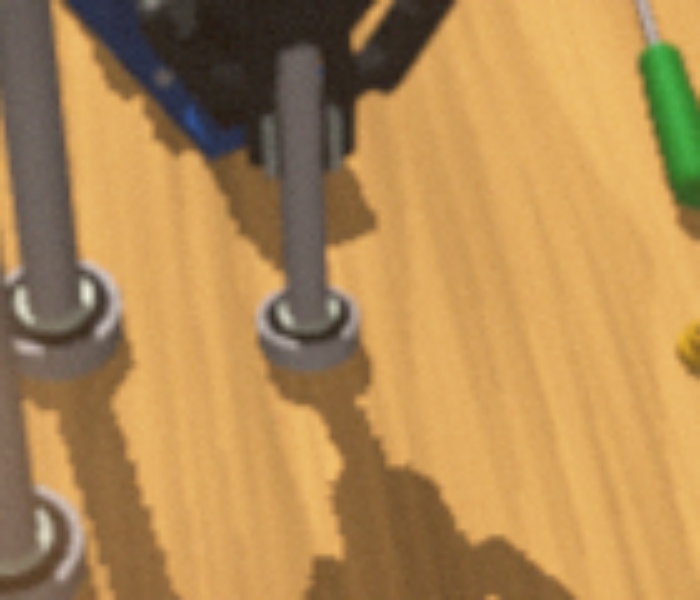

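```bash
python3 - <<'E'
from h import *
s=lambda p:np.array(p)/5+[260,240]-.4
print("before",onz("side",s((318,398)),.014),"now",onz("side",s((308,318)),.014))
for th in(0,10,15,20,30):
  t=np.deg2rad(th);g=np.array([.556,-.0854+.0,.115]);d=np.array([0,np.sin(t),np.cos(t)])
  e=g+45e-3*d;b=g-101e-3*d
  print(th,(proj("side",[e,b])+.4-[260,240])*5,b)
E
```

```text
before [ 0.55432436 -0.14736572  0.014     ] now [ 0.55641668 -0.10038945  0.014     ]
0 [[299.75829258  51.25918388]
 [302.60612579 293.91584019]] [ 0.556  -0.0854  0.014 ]
10 [[297.26304686  40.42539238]
 [307.83536888 319.94689955]] [ 0.556      -0.10293847  0.01553442]
15 [[296.06414634  36.10497644]
 [310.44082985 331.24146387]] [ 0.556      -0.11154072  0.01744149]
20 [[294.91027471  32.5533455 ]
 [313.01710613 341.25123499]] [ 0.556      -0.11994403  0.02009105]
30 [[292.77172296  27.82702658]
 [318.00856057 357.02025969]] [ 0.556      -0.1359      0.02753143]
```

The shaft tilted only about 9° and its bearing slid 47 mm on the bench. Past about 11°, pressing down drives the tilt by itself, so I press gently while moving on and watch the force.

```bash
python3 -m crank '[[[15,0,1,6,0],[15,0,2,12,0],[15,0,3,18,0],[15,0,4,24,0],[15,0,4,24,0]]]' 20
python3 - <<'E'
from h import *
for n in("side",):
    f=cams.grab_frame(n);cv2.imwrite(f"pics/{n}9.png",f[:,:,::-1])
a=cv2.imread("pics/side9.png")[220:340,260:400]
cv2.imwrite("pics/c9.png",cv2.resize(a,None,fx=5,fy=5))
E
```

```text
time: 13.18
eef_pos: [0.5569, -0.0603, 0.093]
ee_rot: [-90.2, -0.9, 0.1]
wrist_force: [-1.6, 1.3, 8.3]
gripper_width: 0.0194
```

View pics/c9.png

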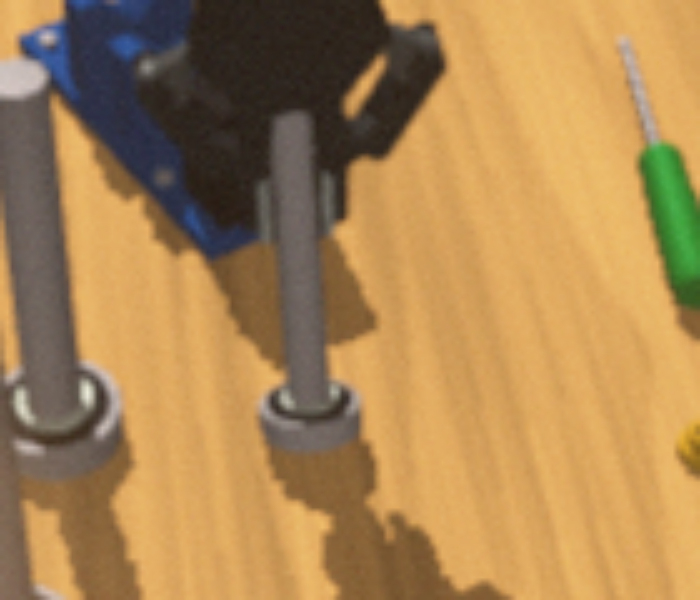

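Pressing works: it is now at about 15°. The block is ahead, so I lift, shift back 100 mm and continue there.

```bash
python3 -m crank '[[[5,0,0,0,0],[5,0,-15,0,0],[5,0,-18,-35,0],[5,0,-18,-70,0],[5,0,-18,-100,0],[5,0,-18,-100,0],[5,0,-8,-100,0],[5,0,-2,-97,0],[5,0,0,-94,0]]]' 60
python3 -m crank '[[[5,0,1,6,0],[5,0,2,13,0],[5,0,3,20,0],[5,0,5,28,0],[5,0,7,34,0],[5,0,9,40,0],[5,0,9,40,0]]]' 20
python3 - <<'E'
from h import *
for n in("side",):
    f=cams.grab_frame(n);cv2.imwrite(f"pics/{n}10.png",f[:,:,::-1])
a=cv2.imread("pics/side10.png")[240:360,260:400]
cv2.imwrite("pics/c10.png",cv2.resize(a,None,fx=5,fy=5))
E
```

```text
time: 13.98
eef_pos: [0.557, -0.1537, 0.0927]
ee_rot: [-90.2, -0.9, 0.1]
wrist_force: [-2.7, -0.8, 7.3]
gripper_width: 0.0185
time: 14.57
eef_pos: [0.5572, -0.1113, 0.0833]
ee_rot: [-90.2, -0.9, 0.3]
wrist_force: [-0.1, -0.8, 3.4]
gripper_width: 0.0189
```

View pics/c10.png

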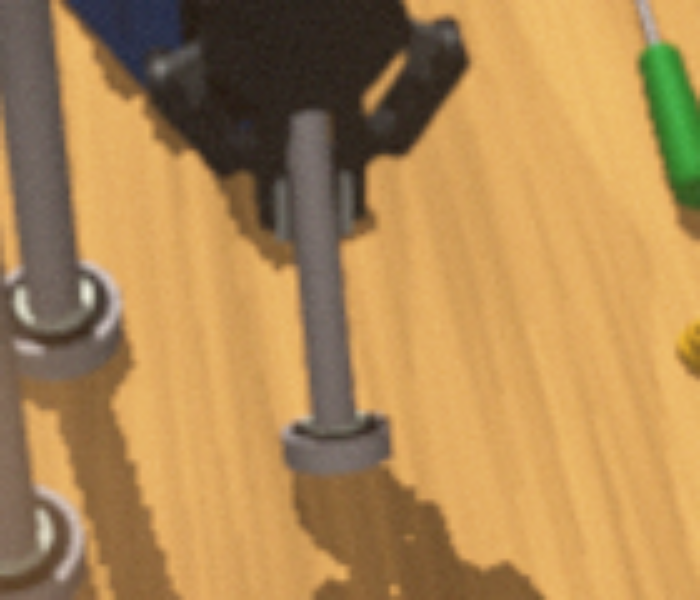

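```bash
python3 -m crank '[[[5,0,4,8,0],[5,0,9,16,0],[5,0,16,24,0],[5,0,23,31,0],[5,0,31,38,0],[5,0,40,44,0],[5,0,40,44,0]]]' 20
python3 - <<'E'
from h import *
for n in("side",):
    f=cams.grab_frame(n);cv2.imwrite(f"pics/{n}11.png",f[:,:,::-1])
a=cv2.imread("pics/side11.png")[240:360,260:400]
cv2.imwrite("pics/c11.png",cv2.resize(a,None,fx=5,fy=5))
E
```

```text
time: 15.2
eef_pos: [0.5571, -0.0655, 0.0414]
ee_rot: [-90.1, -0.8, 0.4]
wrist_force: [1.4, 4.8, 3.5]
gripper_width: 0.0184
```

View pics/c11.png

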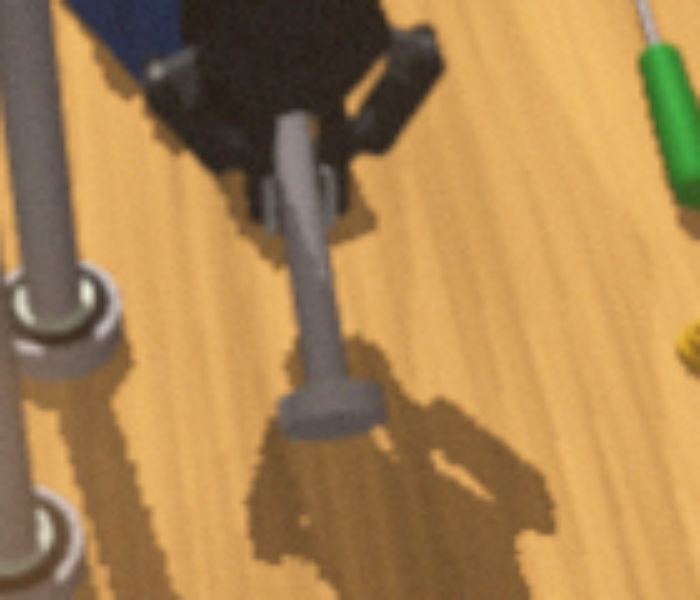

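```bash
cat > tilt.py <<'E'
from h import *
import sys
def pred(ths,crop,s=117,sc=5):
    o=manip.get_obs();R=Ro.from_euler("xyz",o["ee_rot"],degrees=True).as_matrix()
    g=np.array(o["eef_pos"])-R[:,1]*.019
    for th in ths:
        t=np.deg2rad(th);d=R[:,2]*np.sin(t)-R[:,1]*np.cos(t)
        P=[g+(160-s)/1e3*d,g-(s-14)/1e3*d,g-s/1e3*d]
        print(th,"end",*np.round((proj("side",P)+.4-crop)*sc).astype(int).tolist(),"orig",np.round(P[2],3),"lowest",round(P[2][2]-.0235*np.sin(t),4))
if __name__=="__main__":pred([40,50,60,65,70,75,80,90],[260,240])
E
python3 tilt.py
```

```text
40 end [288, 95] [323, 418] [326, 449] orig [ 0.559 -0.141 -0.028] lowest -0.0434
50 end [287, 96] [327, 421] [331, 453] orig [ 0.559 -0.156 -0.014] lowest -0.0319
60 end [286, 100] [330, 417] [334, 449] orig [ 0.559 -0.167  0.003] lowest -0.0175
65 end [285, 103] [331, 413] [336, 444] orig [ 0.558 -0.172  0.012] lowest -0.0094
70 end [285, 106] [332, 406] [337, 437] orig [ 0.558 -0.176  0.021] lowest -0.0008
75 end [285, 110] [333, 398] [338, 428] orig [ 0.558 -0.179  0.031] lowest 0.0084
80 end [285, 115] [333, 388] [338, 417] orig [ 0.558 -0.181  0.041] lowest 0.0179
90 end [285, 126] [333, 362] [338, 388] orig [ 0.558 -0.183  0.061] lowest 0.0378
```

```bash
python3 -m crank '[[[5,0,7,2,0],[5,0,14,5,0],[5,0,20,8,0],[5,0,26,11,0],[5,0,32,13,0],[5,0,34,13,0],[5,0,34,13,0]]]' 20
python3 - <<'E'
from h import *
f=cams.grab_frame("side");cv2.imwrite("pics/side12.png",f[:,:,::-1])
a=cv2.imread("pics/side12.png")[240:360,260:400]
cv2.imwrite("pics/c12.png",cv2.resize(a,None,fx=5,fy=5))
from tilt import pred
pred([75,80,85,90,95],[260,240])
E
```

```text
time: 15.83
eef_pos: [0.5573, -0.053, 0.0075]
ee_rot: [-90.1, -0.7, 0.4]
wrist_force: [1.3, -0.5, 0.1]
gripper_width: 0.0187
75 end [283, 146] [328, 427] [333, 456] orig [ 0.558 -0.166 -0.003] lowest -0.026
80 end [283, 150] [329, 417] [334, 445] orig [ 0.558 -0.168  0.007] lowest -0.0165
85 end [283, 155] [329, 406] [334, 433] orig [ 0.558 -0.17   0.017] lowest -0.0066
90 end [283, 161] [329, 393] [334, 418] orig [ 0.558 -0.17   0.027] lowest 0.0035
95 end [283, 167] [328, 378] [333, 401] orig [ 0.558 -0.17   0.037] lowest 0.0138
```

View pics/c12.png

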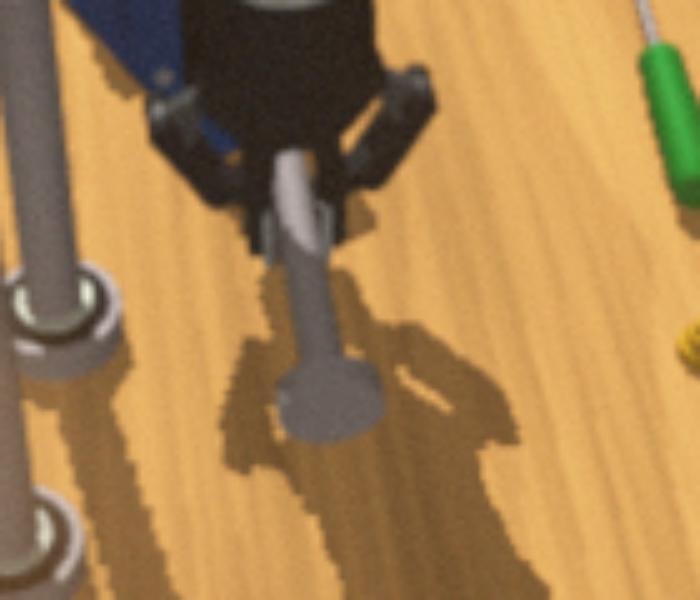

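It is near horizontal, with the outer bearing face at (330,403). Now a firm grip, then lift and check the droop.

```bash
python3 -m crank '[[[5,0,0,0,0],[5,0,0,0,0],[5,0,0,0,0],[5,0,-10,0,0],[5,0,-30,0,0],[5,0,-70,0,0],[5,0,-110,0,0],[5,0,-150,0,0],[5,0,-190,0,0],[5,0,-200,0,0],[5,0,-200,0,0],[5,0,-200,0,0]]]' 110
python3 - <<'E'
from h import *
for n in("side","top"):
    f=cams.grab_frame(n);cv2.imwrite(f"pics/{n}13.png",f[:,:,::-1])
a=cv2.imread("pics/side13.png")[170:330,240:400];b=cv2.imread("pics/top13.png")[170:330,310:470]
cv2.imwrite("pics/c13.png",np.hstack([cv2.resize(a,(400,400)),cv2.resize(b,(400,400))]))
from tilt import pred
pred([75,80,85,90,95],[240,170],sc=2.5)
p=np.load("cradle.npy");print(p[:2],np.rad2deg(p[2]))
E
```

```text
time: 16.88
eef_pos: [0.5539, -0.053, 0.2072]
ee_rot: [-90.1, -0.7, 0.4]
wrist_force: [-1.3, -0.4, -6.4]
gripper_width: 0.0177
75 end [183, 75] [208, 220] [211, 235] orig [ 0.554 -0.166  0.194] lowest 0.1717
80 end [183, 78] [209, 213] [211, 227] orig [ 0.554 -0.168  0.204] lowest 0.1812
85 end [183, 82] [209, 205] [211, 218] orig [ 0.554 -0.17   0.214] lowest 0.1911
90 end [183, 85] [209, 196] [211, 208] orig [ 0.554 -0.17   0.225] lowest 0.2012
95 end [183, 89] [208, 186] [211, 197] orig [ 0.554 -0.169  0.235] lowest 0.2115
[0.50696138 0.14532323] 115.48252644324536
```

View pics/c13.png

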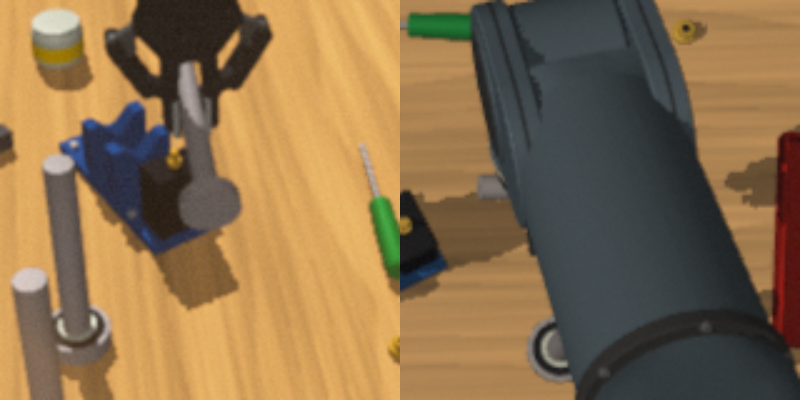

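```bash
python3 - <<'E'
from h import *
import cv2
b=cv2.imread("pics/top13.png")[225:265,320:380];a=cv2.imread("pics/side13.png")[190:270,290:350]
cv2.imwrite("pics/c14.png",np.hstack([cv2.resize(a,(420,560),interpolation=2)[:400],cv2.resize(b,(380,400))[:, :]]))
e=onz("top",(342.4-.4,245.2-.4),.226);print("end",e)
rel((.554,-.05,.3))
E
```

```text
end [ 0.55409226 -0.00779212  0.226     ]
rel mm [  1.8 -94.5   2.8] turn 0.0 len 95 yaw 0.37 t 16.9833
```

View pics/c14.png

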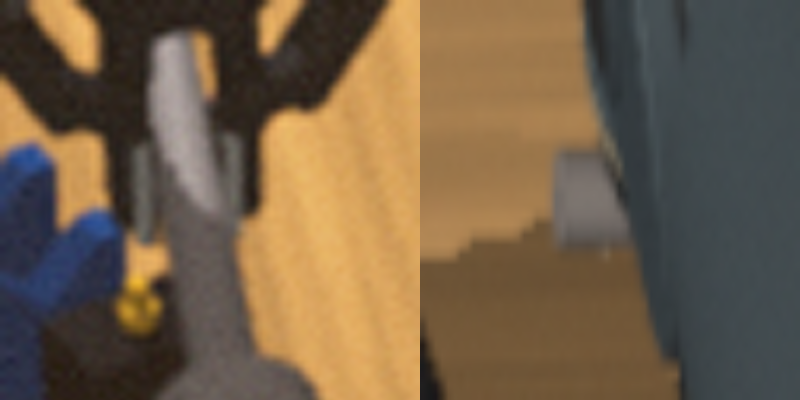

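```bash
python3 - <<'E'
from h import *
o,d=ray("side",(324-.2,251.2-.2));t=(-.166-o[1])/d[1];print("face",o+d*t)
rel((.4855,.1904,.207),25.48)
E
```

```text
face [ 0.55356431 -0.166       0.22598302]
rel mm [-66.   -2.4 243.8] turn -0.4382 len 253 yaw 0.37 t 16.9833
```

The bearing face centre triangulates to z 0.226, the same as the grasp axis, so the shaft is level and the grip is about 113 mm from the bearing end. I carry it over the cradle.

```bash
python3 -m crank '[[[5,-3,-2,10,-0.02],[5,-9,-2,32,-0.06],[5,-15,-2,55,-0.1],[5,-21,-2,80,-0.14],[5,-28,-2,105,-0.19],[5,-35,-2,130,-0.23],[5,-42,-2,155,-0.28],[5,-48,-2,180,-0.32],[5,-55,-2,205,-0.37],[5,-62,-2,230,-0.41],[5,-66,-2,243,-0.438],[5,-66,-2,244,-0.438]]]' 110
python3 - <<'E'
from h import *
rel((.4855,.1904,.14),25.48)
E
```

```text
time: 17.98
eef_pos: [0.4832, 0.1946, 0.2056]
ee_rot: [-90.1, -0.3, 25.9]
wrist_force: [-0.2, 0.0, -5.6]
gripper_width: 0.0179
rel mm [-0.2 65.6 -4.6] turn 0.0078 len 66 yaw 25.92 t 17.9833
```

```bash
python3 -m crank '[[[5,0,10,-4.6,0.008],[5,0,25,-4.6,0.008],[5,0,45,-4.6,0.008],[5,0,58,-4.6,0.008],[5,0,65,-4.6,0.008],[5,0,65,-4.6,0.008]]]' 110
python3 - <<'E'
from h import *
rel((.4855,.1904,.14),25.48)
for n in("side","top"):
    f=cams.grab_frame(n);cv2.imwrite(f"pics/{n}15.png",f[:,:,::-1])
a=cv2.imread("pics/side15.png")[180:280,240:340];b=cv2.imread("pics/top15.png")[230:330,230:330]
cv2.imwrite("pics/c15.png",np.hstack([cv2.resize(a,(400,400),interpolation=2),cv2.resize(b,(400,400),interpolation=2)]))
# predicted origin & end
o=manip.get_obs();R=Ro.from_euler("xyz",o["ee_rot"],degrees=True).as_matrix();g=np.array(o["eef_pos"])-R[:,1]*.019
P=[g-.113*R[:,2],g+.047*R[:,2]];print(P,(proj("side",P)-[240,180])*4,(proj("top",P)-[230,230])*4)
E
```

```text
time: 18.48
eef_pos: [0.4847, 0.1887, 0.1382]
ee_rot: [-90.1, -0.1, 25.4]
wrist_force: [-1.2, -0.2, -5.4]
gripper_width: 0.0177
rel mm [ 1.5 -1.8  1.2] turn -0.0017 len 3 yaw 25.39 t 18.4833
[array([0.53408802, 0.0878532 , 0.15954402]), array([0.4654069 , 0.23236186, 0.15915857])] [[242.33849608  94.83243443]
 [115.19932346 -20.80948761]] [[264.26466339 127.10713017]
 [-12.31650738 266.3983258 ]]
```

View pics/c15.png

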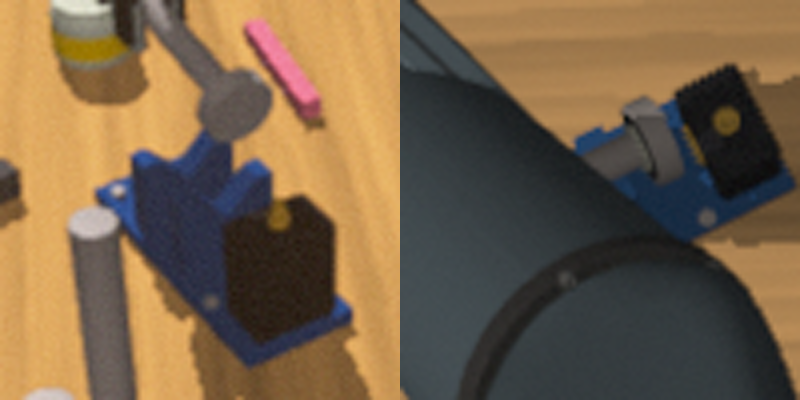

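```bash
python3 - <<'E'
from h import *
print(tri(np.array([298.1,206.8]),np.array([297.3,263.8])))
a=cv2.imread("pics/side15.png")[178:228,270:320];b=cv2.imread("pics/top15.png")[245:285,270:310]
cv2.imwrite("pics/c16.png",np.hstack([cv2.resize(a,(400,400),interpolation=2),cv2.resize(b,(400,400),interpolation=2)]))
E
```

```text
(array([0.52940533, 0.08562669, 0.15318431]), np.float64(0.7129463801264251))
```

View pics/c16.png

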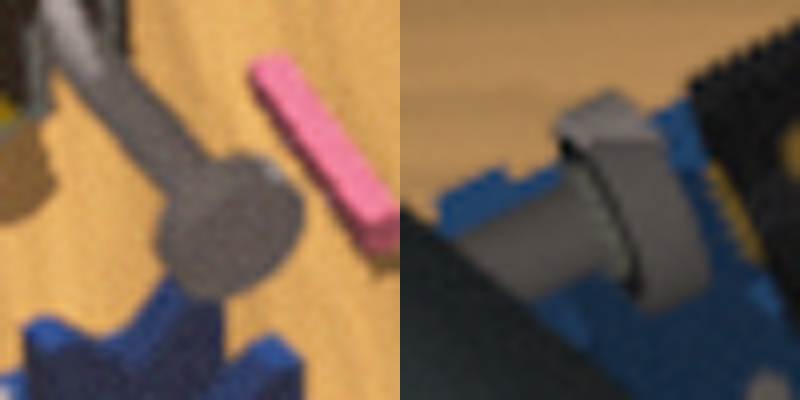

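```bash
python3 -m crank '[[[5,0,10,0,0],[5,0,25,0,0],[5,0,42,0,0],[5,0,57,0,0],[5,0,68,0,0],[5,0,75,0,0],[5,0,77,0,0],[5,0,77,0,0]]]' 110
python3 - <<'E'
from h import *
for n in("side","top"):
    f=cams.grab_frame(n);cv2.imwrite(f"pics/{n}17.png",f[:,:,::-1])
a=cv2.imread("pics/side17.png")[190:260,260:330];b=cv2.imread("pics/top17.png")[235:305,255:325]
cv2.imwrite("pics/c17.png",np.hstack([cv2.resize(a,(400,400),interpolation=2),cv2.resize(b,(400,400),interpolation=2)]))
o=manip.get_obs();R=Ro.from_euler("xyz",o["ee_rot"],degrees=True).as_matrix();g=np.array(o["eef_pos"])-R[:,1]*.019
p=np.load("cradle.npy");C=Ro.from_euler("z",p[2]).as_matrix()
print("grip in cradle",C.T@(g-[p[0],p[1],0]),"toolz in cradle",C.T@R[:,2])
for off in(0,.005):
  O=g-.113*R[:,2]+C@[0,off,-off]
  print(off,C.T@(O-[p[0],p[1],0]),(proj("side",O)-[260,190])*400/70,(proj("top",O)-[255,235])*400/70)
E
```

```text
time: 19.25
eef_pos: [0.4863, 0.19, 0.0631]
ee_rot: [-90.1, -0.3, 25.4]
wrist_force: [-0.1, -0.4, -5.5]
gripper_width: 0.0175
grip in cradle [ 0.04925236 -0.00079585  0.08287264] toolz in cradle [ 0.99999632 -0.00115617 -0.00245247]
0 [-0.06374722 -0.0006652   0.08314977] [[240.31628056 223.25194986]] [[245.94431981 183.68417181]]
0.005 [-0.06374722  0.0043348   0.07814977] [[230.88603928 236.28135621]] [[252.41638709 196.98612045]]
```

View pics/c17.png

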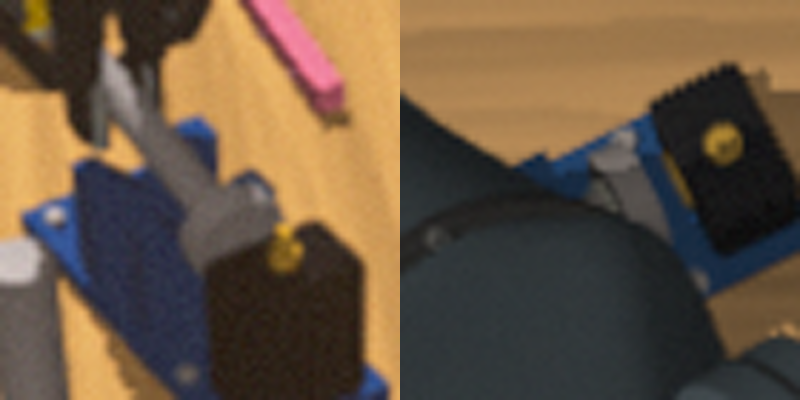

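Both views put the bearing about 5 mm to +y of the centre line and about 5 mm low (roughly 2.6° droop). I shift 2.5 mm to correct part of this, then lower in small steps and watch the force.

```bash
python3 -m crank '[[[5,1.5,2,-0.5,0],[5,2.5,5,0,0],[5,2.5,7,0,0],[5,2.5,9,0,0],[5,2.5,11,0,0],[5,2.5,13,0,0],[5,2.5,14,0,0],[5,2.5,14,0,0]]]' 50
python3 - <<'E'
from h import *
for n in("side","top"):
    f=cams.grab_frame(n);cv2.imwrite(f"pics/{n}18.png",f[:,:,::-1])
a=cv2.imread("pics/side18.png")[190:260,260:330];b=cv2.imread("pics/top18.png")[235:305,255:325]
cv2.imwrite("pics/c18.png",np.hstack([cv2.resize(a,(400,400),interpolation=2),cv2.resize(b,(400,400),interpolation=2)]))
E
```

```text
time: 20.02
eef_pos: [0.4887, 0.1911, 0.0496]
ee_rot: [-90.1, -0.3, 25.4]
wrist_force: [-0.9, -0.9, -4.9]
gripper_width: 0.0176
```

View pics/c18.png

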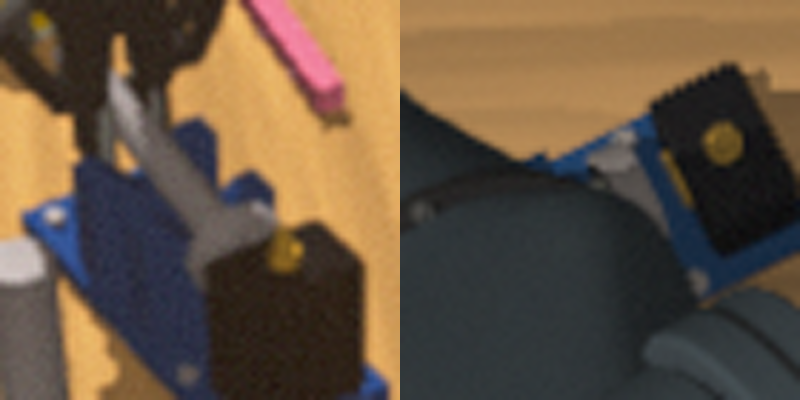

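```bash
python3 -m crank '[[[5,0,1,0,0],[5,0,2,0,0],[5,0,3,0,0],[5,0,4,0,0],[5,0,4,0,0]]]' 40
```

```text
time: 20.53
eef_pos: [0.4886, 0.191, 0.0458]
ee_rot: [-90.2, -0.3, 25.4]
wrist_force: [-3.3, -0.6, 1.7]
gripper_width: 0.0175
```

```bash
python3 -m crank '[[[5,0,1,0,0],[5,0,2,0,0],[5,0,2,0,0]]]' 40
```

```text
time: 20.78
eef_pos: [0.4884, 0.1908, 0.0438]
ee_rot: [-90.2, -0.3, 25.4]
wrist_force: [-3.8, 0.1, 3.1]
gripper_width: 0.018
```

```bash
python3 -m crank '[[[5,0,0.5,0,0],[5,0,1,0,0],[5,0,1,0,0],[5,0,1,0,0]]]' 20
python3 - <<'E'
from h import *
for n in("side","top"):
    f=cams.grab_frame(n);cv2.imwrite(f"pics/{n}19.png",f[:,:,::-1])
a=cv2.imread("pics/side19.png")[190:260,260:330];b=cv2.imread("pics/top19.png")[235:305,255:325]
cv2.imwrite("pics/c19.png",np.hstack([cv2.resize(a,(400,400),interpolation=2),cv2.resize(b,(400,400),interpolation=2)]))
o=manip.get_obs();R=Ro.from_euler("xyz",o["ee_rot"],degrees=True).as_matrix();g=np.array(o["eef_pos"])-R[:,1]*.019
p=np.load("cradle.npy");C=Ro.from_euler("z",p[2]).as_matrix()
print("grip in cradle",C.T@(g-[p[0],p[1],0]))
for z in(.062,):
  for q in([-.063,0,z],[.097,0,z],[.034,0,z]):
    O=C@q+[p[0],p[1],0];print(q,(proj("side",O)-[260,190])*400/70,(proj("top",O)-[255,235])*400/70)
E
```

```text
time: 21.12
eef_pos: [0.4883, 0.1907, 0.0429]
ee_rot: [-90.2, -0.3, 25.4]
wrist_force: [-4.4, -0.4, 5.4]
gripper_width: 0.0176
grip in cradle [ 0.0490161  -0.00259016  0.06194557]
[-0.063, 0, 0.062] [[239.78466306 260.89171382]] [[248.06158431 194.51149076]]
[0.097, 0, 0.062] [[66.38437438 87.71490298]] [[-117.81350701  379.54530241]]
[0.034, 0, 0.062] [[130.93957019 152.19001939]] [[ 27.10955236 306.2538502 ]]
```

View pics/c19.png

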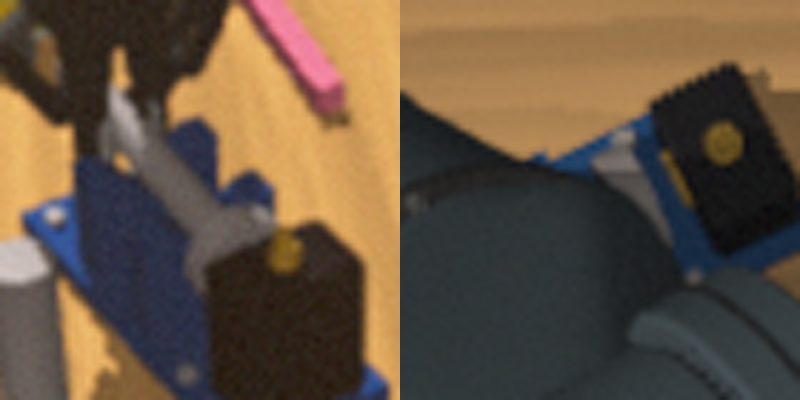

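The sideways force (-4.4 N in x) says the 2.5 mm shift was too much, so I back off about 2 mm.

```bash
python3 -m crank '[[[5,-1,0,0,0],[5,-2,0.5,0,0],[5,-2,0.5,0,0],[5,-2,0.5,0,0]]]' 20
```

```text
time: 21.55
eef_pos: [0.4873, 0.1901, 0.0427]
ee_rot: [-90.2, -0.4, 25.4]
wrist_force: [0.5, 0.2, 4.9]
gripper_width: 0.0178
```

```bash
python3 -m crank '[[[18,0,0,0,0],[19,0,0,0,0],[20,0,0,0,0],[22,0,0,0,0],[26,0,0,0,0],[32,0,0,0,0],[38,0,0,0,0],[40,0,0,0,0]]]' 20
python3 - <<'E'
from h import *
for n in("side","top"):
    f=cams.grab_frame(n);cv2.imwrite(f"pics/{n}20.png",f[:,:,::-1])
a=cv2.imread("pics/side20.png")[190:260,260:330];b=cv2.imread("pics/top20.png")[235:305,255:325]
cv2.imwrite("pics/c20.png",np.hstack([cv2.resize(a,(400,400),interpolation=2),cv2.resize(b,(400,400),interpolation=2)]))
E
```

```text
time: 22.22
eef_pos: [0.4873, 0.1902, 0.0427]
ee_rot: [-90.2, -0.4, 25.4]
wrist_force: [-0.0, -0.1, 0.7]
gripper_width: 0.04
```

View pics/c20.png

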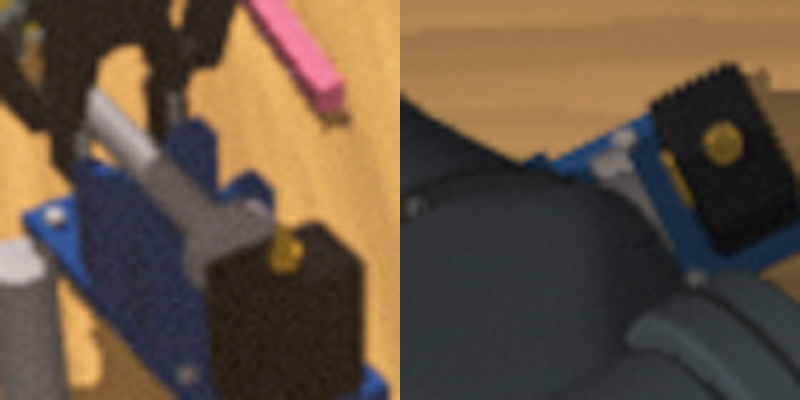

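The shaft is released, and in the side crop it lies from (95,100) to (235,235). I retreat upward, move clear and inspect.

```bash
python3 -m crank '[[[40,0,-10,0,0],[40,0,-30,0,0],[40,0,-65,0,0],[40,0,-105,0,0],[40,0,-145,0,0],[40,0,-185,0,0],[40,0,-220,0,0],[40,30,-220,20,0],[40,60,-220,50,0],[40,90,-220,80,0],[40,120,-220,110,0],[40,150,-220,140,0]]]'
python3 - <<'E'
from h import *
for n in("side","top"):
    f=cams.grab_frame(n);cv2.imwrite(f"pics/{n}21.png",f[:,:,::-1])
a=cv2.imread("pics/side21.png")[180:280,240:340];b=cv2.imread("pics/top21.png")[235:335,230:330]
cv2.imwrite("pics/c21.png",np.hstack([cv2.resize(a,(400,400),interpolation=2),cv2.resize(b,(400,400),interpolation=2)]))
cv2.imwrite("pics/full21.png",np.hstack([cv2.resize(cv2.imread(f"pics/{n}21.png"),(400,300)) for n in("side","top")]))
p=np.load("cradle.npy");C=Ro.from_euler("z",p[2]).as_matrix()
for q in([-.063,0,.062],[.097,0,.062],[-.063,0,.0855],[-.049,0,.0855]):
    O=C@q+[p[0],p[1],0];print(q,(proj("side",O)-[240,180])*4,(proj("top",O)-[230,235])*4)
E
```

```text
time: 23.32
eef_pos: [0.5604, 0.3796, 0.2643]
ee_rot: [-90.2, -0.4, 25.4]
wrist_force: [0.1, 0.4, 1.6]
gripper_width: 0.0404
[-0.063, 0, 0.062] [[247.84926414 222.62419968]] [[273.64310902 136.15804353]]
[0.097, 0, 0.062] [[126.46906207 101.40043208]] [[ 17.5305451  265.68171169]]
[-0.063, 0, 0.0855] [[246.54529968 193.03252349]] [[271.25085935 129.57063234]]
[-0.049, 0, 0.0855] [[234.86660119 181.60476894]] [[248.64224009 140.99770169]]
```

View pics/c21.png

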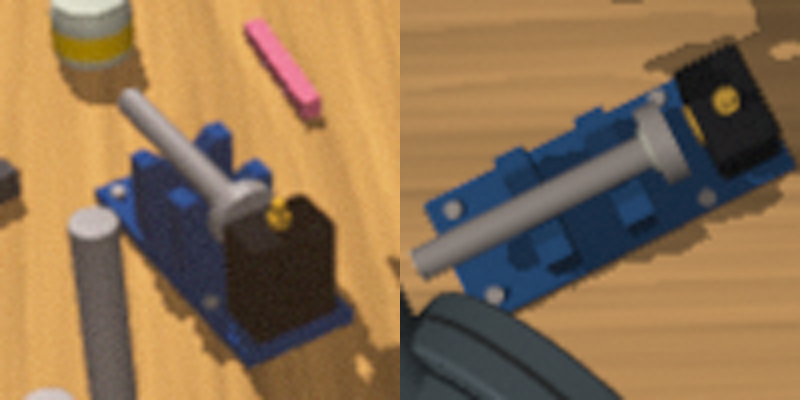

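View pics/full21.png

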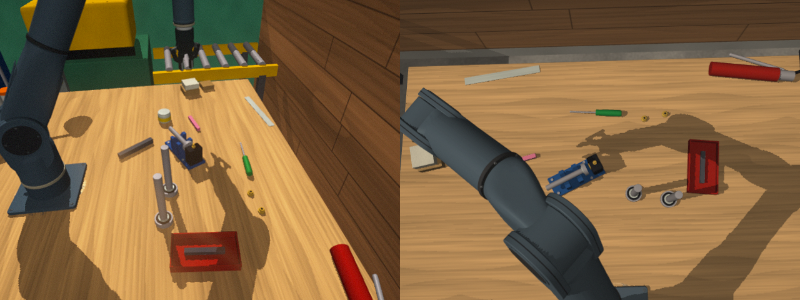

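```bash
python3 - <<'E'
from h import *
for n in("side","top"):cams.grab_frame(n)
p=np.load("cradle.npy");C=Ro.from_euler("z",p[2]).as_matrix()
for t in("shaft","shaft_end","key_bar"):
    print(t,{n:[(round(r["p"],2),np.round(r["uv"]).tolist()) for r in cams.mark_of(n,t)] for n in("side","top")})
# top-view axis of the shaft: end and bearing on z=.062
for n,u in(("end",(230+17/4,235+264/4)),("face",(230+272/4,235+138/4))): print(n,np.round(C.T@(onz("top",u,.062)-[p[0],p[1],0]),4))
o=manip.get_obs();print(o["time"],np.round(o["joint_velocities"],2).tolist())
E
```

```text
shaft {'side': [(0.94, [266.0, 356.0]), (0.61, [306.0, 237.0]), (0.61, [387.0, 255.0]), (0.51, [399.0, 313.0])], 'top': [(0.97, [373.0, 304.0]), (0.7, [431.0, 320.0]), (0.61, [298.0, 268.0])]}
shaft_end {'side': [(0.95, [264.0, 231.0]), (0.69, [252.0, 281.0]), (0.56, [275.0, 207.0])], 'top': [(0.86, [234.0, 300.0]), (0.71, [448.0, 312.0]), (0.67, [382.0, 300.0]), (0.47, [275.0, 283.0]), (0.27, [272.0, 281.0])]}
key_bar {'side': [(0.96, [221.0, 240.0]), (0.94, [326.0, 400.0]), (0.59, [306.0, 195.0])], 'top': [(0.8, [479.0, 267.0]), (0.58, [307.0, 266.0]), (0.48, [192.0, 252.0]), (0.46, [273.0, 288.0]), (0.23, [272.0, 280.0])]}
end [ 0.0969 -0.001   0.062 ]
face [-0.0617  0.0005  0.062 ]
23.8167 [-0.19, 0.24, -0.12, -0.12, 0.01, -0.06, -0.05]
```

The checks agree: bearing face at x ≈ -62 mm, plain end at x ≈ +97 mm, both within 1 mm of the centre line. I hand in.

```bash
python3 -c "
from cell import manip
print(manip.hand_in())"
```

```text
the job is handed in; nothing more can be done
None
```

Both parts of the job are done and handed in at about 24 s of the 64 s allowed; the hand-in reports no verdict.

- **Key bar:** I took the smaller dark bar off the cradle and laid it flat in the middle of the red tray. The network finds it there in both final pictures.
- **Shaft:** I picked the one about 160 mm long, since the other two measure about 206 mm. I pinched it near the top, tipped it over its bearing edge on the bench, gripped it hard, and lowered it into the Vs with about 10 N. I then released it and backed off.
- **Last checks:** In the top picture, taking the axis at 62 mm height, the bearing face is at x ≈ -62 mm (target -63) and the plain end at x ≈ +97 mm. Both ends are within 1 mm of the centre line. In the side picture the plain end appears at the expected height. The tin, screwdriver and nuts look unmoved, judged by eye only.

**What went wrong or disagreed:**
- The first tip slid the bearing about 47 mm along the bench and tilted it only about 9°. Pressing down while moving finished the tilt.
- Before lowering, the pictures put the bearing 5 mm to one side, but the contact force showed my 2.5 mm correction was too much. I took 2 mm of it back before releasing.
- The network's first guess for the shaft is still one of the longer ones. Its weaker top-view hit agrees with my reading to within a few pixels. Its side-view mark for the bearing end is about 4 px off.

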